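Aim the router and turn the status sign to green

TASK

Turn the wooden swivel stand by pushing the studs on its rim, smoothly and without pressing on the router itself, until the router's lit face (blue stripe) points squarely along the orange pointer on the stand's base. Once it is aimed and still, spin the red and green sign half a turn so that its green face looks squarely the way its own orange pointer points. Leave both like that and do not disturb the mug, remote or plant.

Things in the scene. Friction and masses are not known exactly. Their poses are not given: they have to be found in the camera images.
- swivel_base: Black round base of the swivel stand, fixed, 200 mm across, 12 mm high. Origin: on the table at the vertical turning axis. Its x axis points along the flat orange pointer, a tab 16 mm wide and 6 mm high that shows from under the disc as far as 155 mm from the axis, roughly away from the robot, up to 0.5 rad off. Stand and sign may swap sides.
- turntable (a joint): Angle of the wooden disc on the base, rad, counter-clockwise from above; 0 or a full turn (6.283) = lit face along the orange pointer. Turns both ways, no stop near; friction (0.12 N m) holds it where left. Disc 250 mm across, top 28 mm above the table. Six dark upright rim studs, 14 mm thick, tops at 60 mm, 110 mm from the axis, at 0, 60, 120, 180, 240, 300 degrees from the lit-face direction.
- router_mark (a point): Top of the rim stud straight in front of the router's lit face, at the end of the blue stripe: 110 mm from the axis, 60 mm above the table. Aimed when it is on the line of the orange pointer.
- router (a point): White router fixed upright on the middle of the disc, turning with it: 84 mm wide, 24 mm thick, 84 mm high, in a black cradle (56 x 100 mm, top 36 mm above the table). Origin: on the axis, 36 mm above the table; x points out of its lit face (blue and green lights, blue bar along its top edge), z up. The back is grey with slots. Do not press on it.
- sign_stand: Stand of the sign, fixed to the table: dark steel disc 90 mm across and 12 mm high with a thin post. Origin: on the table at the sign's vertical axis. Its x axis points along its flat orange pointer tab (14 mm wide, 6 mm high, reaching 72 mm from the axis), roughly away from the robot, up to 0.5 rad off.
- sign (a joint): Angle of the sign panel about its vertical axis, rad, counter-clockwise from above; 0 = red face looks along its stand's orange pointer, 3.142 or -3.142 = green face does. Stops at +-4.4; friction (0.03 N m) holds it where left. Panel 110 mm wide, 80 high, 10 thick (5 red, 5 green, both seen on top), centred on the axis, 45 to 125 mm above the table; at 0 its width lies along the stand's y.
- sign_green_face (a point): Centre of the sign's green face (white rising bars), 5 mm from the axis, 85 mm above the table. The other face is red with a white cross.
- mug: Loose blue mug, 76 mm across, 90 mm high, handle to its +y. Origin: centre of its underside. Leave alone.
- remote: Loose black remote control lying flat, 110 x 40 x 18 mm, long along its x. Origin: centre of its underside. Leave alone.
- plant: Loose small plant in a terracotta pot, 80 mm across, about 115 mm high. Origin: centre of its underside. Leave alone.

How it is judged:
On the way, in this order (a step that is already met when the one before it is completed fails the run):
1. the router's lit face points along the stand's orange pointer and the disc is still (x of router_mark in the frame of swivel_base above 0 m and y of router_mark in the frame of swivel_base between -0.0165 and 0.0165 m and velocity of joint turntable between -0.05 and 0.05 rad/s), for 0.2 s.
2. the sign's green face looks along its stand's orange pointer ((value of joint sign between 2.922 and 3.362 rad or value of joint sign between -3.362 and -2.922 rad)), for 0.2 s.
At the end, for the whole second after the job is handed in: The router's lit face points along the orange pointer of its base within 0.15 rad (stud at most 16.5 mm off the line), the sign's green face looks along its own pointer within 0.22 rad, and both are at rest (all of step 1 and (value of joint sign between 2.922 and 3.362 rad or value of joint sign between -3.362 and -2.922 rad) and velocity of joint sign between -0.05 and 0.05 rad/s); the robot touches nothing.
It fails at once if the router itself is pushed (over 2 N) (contact force between turntable_c8 and anything else above 2 N).
It fails at once if the turntable is flung round (over 3 rad/s) (velocity of joint turntable above 3 rad/s or velocity of joint turntable below -3 rad/s).
It fails at once if the mug is moved by over 25 mm or tipped (distance of mug from where it was at the start of the episode above 0.025 m or angle between mug's own z axis and vertical above 0.4 rad).
It fails at once if the remote is moved by over 25 mm or tipped (distance of remote from where it was at the start of the episode above 0.025 m or angle between remote's own z axis and vertical above 0.4 rad).
It fails at once if the plant is moved by over 25 mm or tipped (distance of plant from where it was at the start of the episode above 0.025 m or angle between plant's own z axis and vertical above 0.4 rad).
It also fails if it takes over 64 s, if anything falls off the work surface, if the arm or the gripper's body presses on something with over 40 N, if the wrist force passes 120 N, or if a joint passes its speed limit or range.

ROBOT

A 6-joint arm with a two-finger parallel gripper is mounted at the origin on the work surface. World frame = base frame: x ahead of the robot, y to its left, z up, the work surface at z = 0. Lengths are in m, angles in rad, forces in N, time in s.
With the tool pointing down it reaches from about 0.4 to 0.825 m from the base axis. Payload 7 kg.
Tool frame: the origin (TCP) lies between the finger pads; the fingertips stand 11 mm ahead of it and the grasp point (between the pads) lies 8 mm behind it; z points along the fingers, y is the line along which they close (so a half turn about z gives the same grasp; the last joint's range is limited). The gripper opens to 85 mm and grips with 20 to 120 N. Pads are 22 mm wide; open, the fingers measure 114 mm over their backs; the gripper's body (76 mm by 85 mm) begins 54 mm behind the grasp point. The pads swing forward as they close: fully open they stand 13 mm farther back than shut.
Start: joints at [1.456, 0.359, 0.012, 0, -1.224, -0.288], TCP at [0.265, 0.621, 0.242] pointing down, gripper open.
Joint ranges: [-3.07, 3.07], [-1.43, 2.12], [-1.02, 1.25], [-3.03, 1.67], [-3.05, -0], [-3.03, 3.03]. Speed limits (rad/s): [2.39, 2.39, 3.01, 3.14, 3.14, 3.14].

INTERFACE

Orientations are given as a unit quaternion [w, x, y, z].
In Python, from workcell import env, viewer, monitor, ticket gives the robot as it stands (env), with the cameras (viewer), the readings (monitor) and the job (ticket).
- The arm moves only by the tool drive_effector, called by a JSON object that holds its "method" and its "body". Schema: {"type":"object","properties":{"moves":{"type":"array","items":{"type":"object","properties":{"d":{"type":"array","items":{"type":"number"},"minItems":3,"maxItems":3},"rz":{"type":"number"},"finger_gap":{"type":"number"}},"additionalProperties":false,"required":["finger_gap"]},"minItems":1,"maxItems":8},"only":{"type":"string"},"quiet":{"type":"boolean"},"lines":{"type":"string"}},"required":["moves"],"additionalProperties":false}. moves is a list of rows, 1 to 8 of them, each an object with the fields d (a list: dx, dy, dz in shares of the most that a row can go, 1 being 62.5 mm), rz (a turn about the tool's z in parts of the range, where 1.0 means pi rad), finger_gap (the finger opening in m); a field left out counts as zero (the opening has to be given); each row shifts and turns the commanded pose from where the row before left it, along the tool's axes as they then stand; what a row does not reach is not made up. A row lasts 1/8 s, in which the tool goes at most 0.0625 m and 0.188 rad, less where a joint would pass 70% of its speed; a pose out of reach is approached as far as the arm can. The fingers move at their own pace and stop on an object; the grip force is fixed at half the most. Time passes only in rows, so rows that do not move let the fingers close. The tool returns the time, the measured TCP pose, the force, the opening and the grip force at its end. only (a regular expression) keeps the lines of the reply that match it, lines (a string "A,B") keeps lines A to B, and quiet returns only ok. No shift or turn number may pass 1 either way. Input that does not fit is refused with a message, and nothing moves.
- monitor.get_obs(): the state, without advancing time (a new reading comes with each control period).
- viewer.get_image(name): name is "side" or "top" or "wrist"; returns the picture (400x640x3 uint8, red, green, blue); there is no depth.
- viewer.camera_model(name): a dict with "mtx" (3x3 intrinsics, pixels), "R" (3x3) and "t" (3): a world point X has camera coordinates R X + t. Camera axes: x right, y down, z forward; pixel columns grow to the right and rows downward; lengths in m; the calibration is good to about 2 mm. The wrist camera is an equidistant fisheye: a pixel r from the principal point sees the ray r / f radians off the axis. A picture is of the moment at which its call begins: read the wrist's pose just before it. camera_model takes no time and is no camera call; for the wrist camera it gives the pose at the moment of the call.
- ticket.job_done(): hands the job in; it is judged then, once.
The state is a dict: "clock": time; "joints": joint angles; "joint_vel": joint speeds; "effort": joint torques, N m; "eef_pos": TCP position; "orientation": TCP orientation; "wrist_force": force on the tool from outside, world axes, zero at the start; "ft_torque": the same for the moment, N m; "width": finger opening in m; "finger_force": force on a finger pad.
Only numpy, scipy, OpenCV 4.12 (cv2) and the standard library are available. Lean on these libraries where they do the work, as an engineer would, in place of code of your own. Each camera call takes 0.05 s, during which the arm holds its last target. There are 200 camera calls.

## Working session

There is one attempt and no reset: what is moved stays moved. The work goes in short steps, Python scripts to look and compute and a tool call to move; the robot and the scene stay as the last step left them, time stands still between calls to the robot, and variables do not carry over. Pictures are saved under pics/ and viewed, at most 10 in all, crops included, and the job is handed in when it is done.

```bash
ls; mkdir -p pics; python3 - <<'E'
from workcell import env, viewer, monitor, ticket
import cv2
o=monitor.get_obs()
print({k:o[k] for k in('clock','eef_pos','orientation','width')})
for n in('top','side'):
    cv2.imwrite(f'pics/{n}0.png',viewer.get_image(n)[:,:,::-1])
    m=viewer.camera_model(n);print(n,m)
E
```

```text
pics
workcell.py
{'clock': 0.0, 'eef_pos': array([0.26445629, 0.62050479, 0.24130804]), 'orientation': array([ 8.98966939e-04,  9.79773939e-01, -2.00105509e-01, -8.01649795e-05]), 'width': 0.08532850983447174}
top {'mtx': array([[374.25706168,   0.        , 322.18861122],
       [  0.        , 374.25706168, 195.2992567 ],
       [  0.        ,   0.        ,   1.        ]]), 'R': array([[-0.02805313, -0.99920138, -0.02845394],
       [-0.98618524,  0.03231412, -0.16246373],
       [ 0.16325345,  0.02350324, -0.98630417]]), 't': array([0.1620278 , 0.59896493, 0.99062429])}
side {'mtx': array([[368.34521219,   0.        , 322.31787193],
       [  0.        , 368.34521219, 203.48873823],
       [  0.        ,   0.        ,   1.        ]]), 'R': array([[-0.67021344, -0.74189068,  0.02030187],
       [-0.55165499,  0.47968515, -0.68233344],
       [ 0.49647831, -0.46850867, -0.73075913]]), 't': array([0.49143245, 0.3416208 , 0.75206318])}
```

View pics/top0.png

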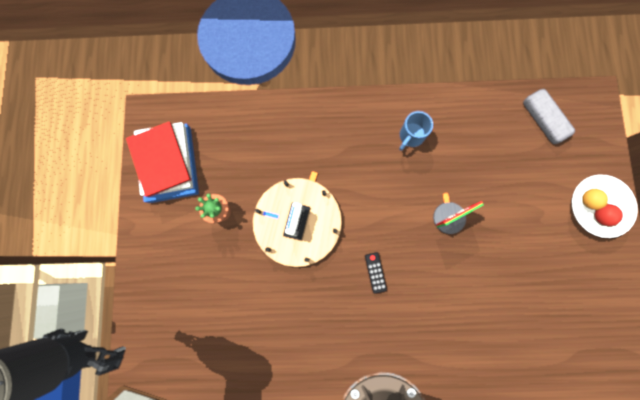

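View pics/side0.png

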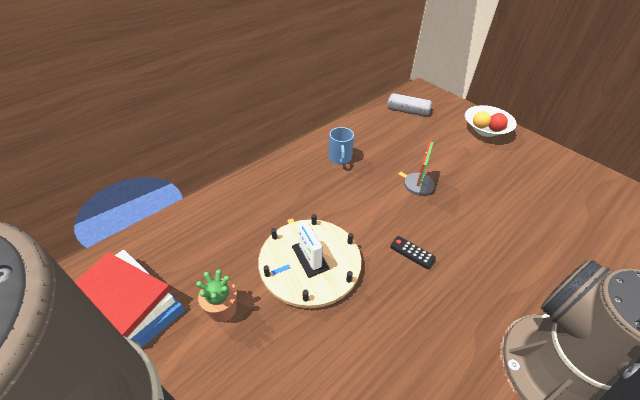

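The top view shows the disc centred near (297,222), its orange pointer at (313,176), and the blue stripe pointing left at (266,214). The sign is at (450,218) with its pointer at (446,197), and its red edge is on the far side. The plant is at (211,208), the mug at (416,128) and the remote at (376,272). The side view agrees.

```bash
cat > h.py <<'E'
import numpy as np, cv2
from workcell import env, viewer, monitor, ticket
M={n:viewer.camera_model(n) for n in('top','side')}
def ray(n,uv,z):
    m=M[n]; c=-m['R'].T@m['t']
    d=m['R'].T@np.linalg.inv(m['mtx'])@np.array([uv[0],uv[1],1.])
    return (c+d*(z-c[2])/d[2])[:2]
def rays(n,mask,z): 
    v,u=np.nonzero(mask); return np.array([ray(n,p,z) for p in zip(u,v)])
def hsv(im): return cv2.cvtColor(im,cv2.COLOR_RGB2HSV)
def box(mask,x0,y0,x1,y1):
    o=np.zeros_like(mask);o[y0:y1,x0:x1]=mask[y0:y1,x0:x1];return o
def studs(im,n,b,c=None,z=.058):
    # dark blobs -> stud tops by rays; keep those near 110 mm
    m=box(cv2.inRange(im,(0,0,0),(75,75,75)),*b)
    k,l,s,cc=cv2.connectedComponentsWithStats(m)
    return [(s[i,4],cc[i],s[i,:4]) for i in range(1,k) if s[i,4]>8]
def disc(im,n,b):
    m=box(cv2.inRange(hsv(im),(12,40,150),(28,170,255)),*b)
    k,l,s,cc=cv2.connectedComponentsWithStats(m); i=1+np.argmax(s[1:,4])
    c=max(cv2.findContours((l==i).astype(np.uint8),0,1)[0],key=len)
    P=np.array([ray(n,p[0],.028) for p in cv2.convexHull(c)]); 
    return P
E
python3 - <<'E'
from h import *
for n,b,sb,sg in(('top',(230,150,360,290),(300,165,325,190),(420,185,490,245)),('side',(240,200,380,320),(280,212,305,228),(395,135,445,200))):
    im=cv2.imread(f'pics/{n}0.png')[:,:,::-1].copy();H=hsv(im)
    P=disc(im,n,b).astype(np.float32); e=cv2.minEnclosingCircle(P); c=np.array(e[0]); print(n,'disc',c,e[1])
    org=cv2.inRange(H,(8,190,150),(22,255,255))
    q=rays(n,box(org,*sb),.006); d=q-c; r=np.hypot(*d.T);print('ptr',len(q),r.min(),r.max(),np.arctan2(*(q.mean(0)-c)[::-1]))
    blue=rays(n,box(cv2.inRange(H,(95,150,120),(120,255,255)),*b),.0285); d=blue-c;r=np.hypot(*d.T);k=(r>.05)&(r<.12)
    print('stripe',k.sum(),np.arctan2(*(blue[k].mean(0)-c)[::-1]),r[k].min(),r[k].max())
    for s in studs(im,n,b):
        t=ray(n,(s[1][0],s[1][1]),.044); dd=t-c; print('stud',s[0],s[1].round(),np.hypot(*dd).round(3),np.arctan2(dd[1],dd[0]).round(3))
    so=rays(n,box(org,*sg),.006); print('signptr',len(so),so.mean(0),so.max(0))
    g=box(cv2.inRange(im,(50,60,65),(110,110,115)),*sg); g=cv2.inRange(cv2.subtract(im[:,:,0],im[:,:,2]),0,5)&box(cv2.inRange(im,(30,30,30),(140,140,140)),*sg)
    cs=max(cv2.findContours(g,0,1)[0],key=cv2.contourArea); D=np.array([ray(n,p[0],.012) for p in cs],np.float32)
    print('signdisc',cv2.minEnclosingCircle(D))
    for nm,mk in(('red',cv2.inRange(H,(0,150,120),(7,255,255))),('green',cv2.inRange(H,(45,120,80),(75,255,255)))):
        m=box(mk,*sg);v,u=np.nonzero(m);print(nm,len(u),u.min(),u.max(),v.min(),v.max(),cv2.fitLine(np.c_[u,v].astype(np.float32),2,0,.01,.01).ravel(), cv2.minAreaRect(np.c_[u,v].astype(np.float32)))
for nm,uv in(('plant',(211,208)),('mug',(416,128)),('remote',(376,272))): print(nm,ray('top',uv,.0))
import cv2
a=cv2.imread('pics/top0.png');cv2.imwrite('pics/crop0.png',np.hstack([cv2.resize(a[165:285,235:360],None,fx=3.2,fy=3.2,interpolation=2),cv2.resize(a[165:285,410:510],None,fx=3.2,fy=3.2,interpolation=2)]))
E
```

```text
top disc [0.54751998 0.25124812] 0.1600131392478943Traceback (most recent call last):
  File "<stdin>", line 6, in <module>
ValueError: operands could not be broadcast together with shapes (0,) (2,)
```

```bash
python3 - <<'E'
from h import *
a=cv2.imread('pics/top0.png');cv2.imwrite('pics/crop0.png',np.hstack([cv2.resize(a[165:285,235:360],None,fx=3.2,fy=3.2,interpolation=2),cv2.resize(a[165:285,410:510],None,fx=3.2,fy=3.2,interpolation=2)]))
for n,ps in(('top',[(313,177),(312,175),(446,197),(270,215),(280,190),(275,240),(450,225),(440,212),(470,210),(470,213),(240,260),(230,190)]),('side',[(291,221),(404,176),(280,270),(340,250),(290,285),(415,185),(430,150)])):
    H=hsv(cv2.imread(f'pics/{n}0.png')[:,:,::-1].copy());print(n,[(p,H[p[1],p[0]].tolist()) for p in ps])
E
```

```text
top [((313, 177), [26, 129, 255]), ((312, 175), [26, 130, 255]), ((446, 197), [25, 137, 255]), ((270, 215), [100, 124, 255]), ((280, 190), [28, 37, 255]), ((275, 240), [29, 29, 255]), ((450, 225), [105, 20, 102]), ((440, 212), [112, 15, 185]), ((470, 210), [43, 125, 241]), ((470, 213), [31, 106, 96]), ((240, 260), [11, 134, 158]), ((230, 190), [12, 134, 158])]
side [((291, 221), [25, 120, 247]), ((404, 176), [26, 119, 247]), ((280, 270), [102, 148, 247]), ((340, 250), [28, 31, 247]), ((290, 285), [28, 29, 247]), ((415, 185), [135, 11, 180]), ((430, 150), [63, 124, 243])]
```

View pics/crop0.png

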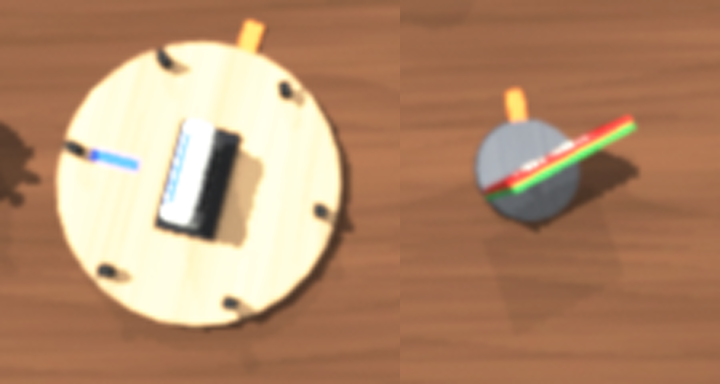

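The crop shows the stripe pointing left, the disc's pointer at the upper right, all six studs clear, and the sign's red face on the far-left side.

```bash
sed -i 's/(12,40,150),(28,170,255)/(22,12,170),(40,90,255)/' h.py
cat > m.py <<'E'
from h import *
import sys
def run(n,im,b,sb,sg):
    H=hsv(im)
    P=disc(im,n,b).astype(np.float32); e=cv2.fitEllipse(P); c=np.array(e[0]); print(n,'disc',c,e[1])
    org=cv2.inRange(H,(18,95,200),(29,255,255))
    q=rays(n,box(org,*sb),.006)
    if len(q): d=q-c; r=np.hypot(*d.T);print('ptr',len(q),r.min(),r.max(),np.arctan2(*(q.mean(0)-c)[::-1]))
    blue=rays(n,box(cv2.inRange(H,(95,90,120),(125,255,255)),*b),.0285); d=blue-c;r=np.hypot(*d.T);k=(r>.05)&(r<.12)
    if k.any(): print('stripe',k.sum(),np.arctan2(*(blue[k].mean(0)-c)[::-1]),r[k].min(),r[k].max())
    for s in studs(im,n,b):
        t=ray(n,(s[1][0],s[1][1]),.044); dd=t-c
        if abs(np.hypot(*dd)-.11)<.02: print('stud',s[0],t.round(3),np.hypot(*dd).round(3),np.arctan2(dd[1],dd[0]).round(3))
    so=rays(n,box(org,*sg),.006)
    g=box(cv2.inRange(H,(90,0,60),(150,45,210)),*sg)
    cs=max(cv2.findContours(g,0,1)[0],key=cv2.contourArea); D=np.array([ray(n,p[0],.012) for p in cs],np.float32)
    sc=cv2.minEnclosingCircle(D); print('signdisc',sc)
    if len(so): d=so-sc[0];r=np.hypot(*d.T);print('signptr',len(so),r.min(),r.max(),np.arctan2(*d.mean(0)[::-1]))
    for nm,mk in(('red',cv2.inRange(H,(0,150,180),(9,255,255))),('green',cv2.inRange(H,(45,100,150),(75,255,255)))):
        m=box(mk,*sg);v,u=np.nonzero(m)
        if len(u)<6: continue
        bp=cv2.boxPoints(cv2.minAreaRect(np.c_[u,v].astype(np.float32)))
        print(nm,len(u),[ray(n,p,.125).round(3).tolist() for p in bp])
B=dict(top=((230,150,360,290),(300,165,325,190),(420,185,495,245)),side=((240,200,380,320),(280,212,305,228),(395,135,445,200)))
if __name__=='__main__':
  for n in sys.argv[2:]:
    if sys.argv[1]=='0': im=cv2.imread(f'pics/{n}0.png')[:,:,::-1].copy()
    else:
        im=viewer.get_image(n); cv2.imwrite(f'pics/{n}{sys.argv[1]}.png',im[:,:,::-1])
    run(n,im.copy(),*B[n])
E
python3 m.py 0 top side; python3 - <<'E'
from h import *
for nm,uv in(('plant',(211,208)),('mug',(416,128)),('remote',(376,272))): print(nm,ray('top',uv,.04))
E
```

```text
top disc [0.53636718 0.21923009] (0.24599941074848175, 0.24654316902160645)
ptr 53 0.1275937265830723 0.15404518202618733 -0.3497900497744696
stripe 34 1.2947723460416467 0.05685044902579316 0.09582300481611163
signdisc ((0.541853666305542, -0.20945066213607788), 0.041415926069021225)
signptr 62 0.015890071210792566 0.10725677761240246 -0.6020668151089361
red 60 [[0.518, -0.159], [0.568, -0.263], [0.561, -0.265], [0.511, -0.162]]
green 75 [[0.509, -0.166], [0.556, -0.264], [0.552, -0.265], [0.504, -0.168]]
side disc [0.53586799 0.22047418] (0.24604099988937378, 0.2468145787715912)
ptr 19 0.1428137691713561 0.15494512677247202 -0.35030630123821005
stripe 115 0.7479054972285221 0.05058499354893032 0.10263627235839184
stud 30 [0.61  0.143] 0.107 -0.805
stud 30 [0.64  0.249] 0.107 0.269
stud 30 [0.504 0.117] 0.108 -1.868
stud 34 [0.563 0.328] 0.111 1.321
stud 32 [0.428 0.196] 0.111 -2.917
stud 32 [0.457 0.302] 0.113 2.341
signdisc ((0.5340317487716675, -0.20862768590450287), 0.04787890613079071)
signptr 23 0.05003052490303406 0.07208224430024389 -0.0151917996057218
red 48 [[0.485, -0.099], [0.567, -0.261], [0.563, -0.263], [0.482, -0.101]]
green 60 [[0.473, -0.09], [0.56, -0.263], [0.555, -0.265], [0.469, -0.092]]
plant [0.57944494 0.45889415]
mug [ 0.79293179 -0.1315534 ]
remote [0.38998226 0.00402369]
```

The rows are not in the units I measure in: shifts go in shares of 62.5 mm and turns go in shares of pi rad. I convert before sending: 0.0556 m is 0.8896, 0.022 m is 0.352.

```bash
cat > go.py <<'E'
# offsets in tool axes from the measured pose to x y z yaw
from h import *
import sys
from scipy.spatial.transform import Rotation as R
def to(x,y,z,yaw):
    o=monitor.get_obs(); q=R.from_quat(np.roll(o['orientation'],-1)).as_matrix()
    yw=np.arctan2(q[1,0],q[0,0]); d=q.T@(np.array([x,y,z])-o['eef_pos'])
    print('t',o['clock'],'pos',o['eef_pos'].round(4),'yaw',yw.round(3),'q6',o['joints'][5].round(2),'| dxyz',d.round(4),'turn',round((yw-yaw+np.pi)%(2*np.pi)-np.pi,3))
to(*map(float,sys.argv[1:]))
E
```

{"method": "drive_effector", "body": {"moves": [{"d": [0.8896, 0.352, 0], "finger_gap": 0.04}, {"d": [0.8896, 0.352, 0], "finger_gap": 0.04}, {"d": [0.8896, 0.352, 0], "finger_gap": 0.04}, {"d": [0.8896, 0.352, 0], "finger_gap": 0.04}, {"d": [0.8896, 0.352, 0], "finger_gap": 0.04}, {"d": [0.8896, 0.352, 0], "finger_gap": 0.04}, {"d": [0.8896, 0.352, 0], "finger_gap": 0.04}, {"finger_gap": 0.04}]}}

```text
clock: 1.1
eef_pos: [0.5644, 0.3233, 0.2414]
orientation: [0.001, 0.979, -0.202, -0.0]
wrist_force: [0.1, -0.8, -0.5]
width: 0.04
finger_force: 0.0
```

```bash
python3 go.py .6425 .2475 .12 .25
python3 - <<'E'
from h import *
c=np.array([.5365,-.211])
im=cv2.imread('pics/top0.png')[:,:,::-1].copy()
for n,b in(('top',(438,188,454,204)),('side',(395,165,412,182))):
    im=cv2.imread(f'pics/{n}0.png')[:,:,::-1].copy()
    q=rays(n,box(cv2.inRange(hsv(im),(18,95,200),(29,255,255)),*b),.006);d=q-c;print(n,len(q),q.mean(0),np.arctan2(*d.mean(0)[::-1]),np.hypot(*d.T).max(), np.hypot(*d.T).min())
E
```

```text
t 1.1 pos [0.5644 0.3233 0.2414] yaw -0.408 q6 0.34 | dxyz [0.1018 0.0385 0.1214] turn -0.658
top 35 [ 0.59291805 -0.21092055] 0.001408316318465698 0.06707669972334153 0.046330653552250814
side 23 [ 0.59503163 -0.20955446] 0.024691798204456036 0.06957027584374006 0.04762338045767365
```

To row units: 0.035 m is 0.56, 0.034 m is 0.544, -0.165 rad / 3.1416 = -0.0525.

{"method": "drive_effector", "body": {"moves": [{"d": [0.544, 0.2048, 0], "finger_gap": 0.036}, {"d": [0.544, 0.2048, 0], "finger_gap": 0.036}, {"d": [0.544, 0.2048, 0], "finger_gap": 0.036}, {"d": [0, 0, 0.56], "rz": -0.0525, "finger_gap": 0.036}, {"d": [0, 0, 0.56], "rz": -0.0525, "finger_gap": 0.036}, {"d": [0, 0, 0.56], "rz": -0.0525, "finger_gap": 0.036}, {"rz": -0.0525, "finger_gap": 0.036}, {"finger_gap": 0.036}]}}

```text
clock: 2.1
eef_pos: [0.6405, 0.252, 0.1366]
orientation: [0.0, 0.992, 0.128, -0.001]
wrist_force: [0.7, 1.1, 1.0]
width: 0.0359
finger_force: 0.0
```

```bash
python3 go.py .6425 .2475 .046 .25; python3 m.py 1 side | head -12
```

```text
t 2.1 pos [0.6405 0.252  0.1366] yaw 0.257 q6 1.17 | dxyz [0.0009 0.0048 0.0906] turn 0.007
side disc [0.546049   0.26704288] (0.12665744125843048, 0.22178302705287933)
ptr 20 0.15662060897926894 0.1706187198856372 -0.6447747420233976
stripe 49 -1.1057722339171359 0.07447815919847052 0.11971925706176484
stud 29 [0.64  0.249] 0.095 -0.189
stud 30 [0.457 0.302] 0.096 2.768
signdisc ((0.5340317487716675, -0.20862768590450287), 0.04787890613079071)
signptr 35 0.047269204675740216 0.2254284902580115 -0.5699481331220957
red 42 [[0.476, -0.086], [0.567, -0.261], [0.563, -0.263], [0.473, -0.088]]
green 66 [[0.473, -0.09], [0.56, -0.263], [0.555, -0.265], [0.469, -0.092]]
```

To row units: 0.03 m is 0.48, 0.004 m is 0.064.

{"method": "drive_effector", "body": {"moves": [{"d": [0, 0.064, 0.48], "finger_gap": 0.036}, {"d": [0, 0, 0.48], "finger_gap": 0.036}, {"d": [0, 0, 0.32], "finger_gap": 0.036}, {"d": [0, 0, 0.1696], "finger_gap": 0.036}, {"finger_gap": 0.036}]}}

```text
clock: 2.78
eef_pos: [0.642, 0.2477, 0.0466]
orientation: [0.0, 0.992, 0.128, -0.0]
wrist_force: [0.2, -0.5, 0.4]
width: 0.036
finger_force: 0.0
```

```bash
python3 go.py .6425 .2475 .046 .25; python3 - <<'E'
from h import *
a=viewer.get_image('side');b=viewer.get_image('top')
cv2.imwrite('pics/fork.png',np.hstack([cv2.resize(x[150:330,s:s+180],None,fx=2.2,fy=2.2,interpolation=2) for x,s in((a,220),(b,220))])[:,:,::-1])
E
```

```text
t 2.775 pos [0.642  0.2477 0.0466] yaw 0.256 q6 1.18 | dxyz [0.0005 0.0003 0.0006] turn 0.006
```

View pics/fork.png

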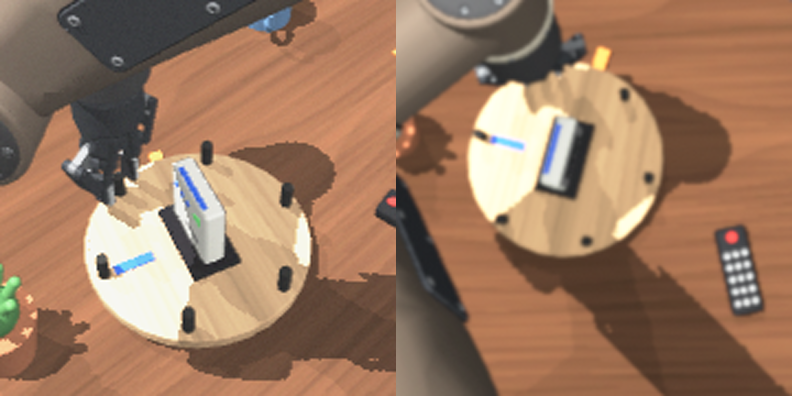

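The fork straddles the far stud and clears the router. I'll sweep it clockwise along the arc.

To row units: 0.0121 m is 0.1936, 0.006 m is 0.096, 0.11 rad / 3.1416 = 0.035.

{"method": "drive_effector", "body": {"moves": [{"d": [-0.0032, 0.096, 0], "rz": 0.0175, "finger_gap": 0.036}, {"d": [-0.0032, 0.096, 0], "rz": 0.0175, "finger_gap": 0.036}, {"d": [-0.0112, 0.1936, 0], "rz": 0.035, "finger_gap": 0.036}, {"d": [-0.0112, 0.1936, 0], "rz": 0.035, "finger_gap": 0.036}, {"d": [-0.0112, 0.1936, 0], "rz": 0.035, "finger_gap": 0.036}, {"d": [-0.0112, 0.1936, 0], "rz": 0.035, "finger_gap": 0.036}, {"d": [-0.0112, 0.1936, 0], "rz": 0.035, "finger_gap": 0.036}, {"finger_gap": 0.036}]}}

```text
clock: 3.88
eef_pos: [0.637, 0.1762, 0.048]
orientation: [-0.001, 0.98, -0.2, 0.001]
wrist_force: [0.9, 0.1, 0.4]
width: 0.0363
finger_force: 0.0
```

```bash
python3 - <<'E'
from h import *
o=monitor.get_obs();c=np.array([.5362,.22]);d=o['eef_pos'][:2]-c;print(np.hypot(*d),np.arctan2(d[1],d[0]),o['joints'].round(2))
E
python3 go.py .555 .112 .046 -1.397;  python3 m.py 2 side | head -12
```

```text
0.10995103771237866 -0.4102026485685296 [ 0.56  0.51 -0.24  0.   -0.82  0.6 ]
t 3.875 pos [0.637  0.1762 0.048 ] yaw -0.403 q6 0.6 | dxyz [-0.0503  0.0912  0.0018] turn 0.994
side disc [0.56645006 0.2616021 ] (0.13132800161838531, 0.2176552563905716)
stripe 29 -1.2406813183978236 0.06055582535813896 0.11734791460744524
stud 44 [0.641 0.186] 0.107 -0.792
signdisc ((0.5340317487716675, -0.20862768590450287), 0.04787890613079071)
signptr 36 0.047269204675740216 0.2254284902580115 -0.5536091108246981
red 40 [[0.476, -0.086], [0.564, -0.256], [0.56, -0.257], [0.473, -0.088]]
green 66 [[0.473, -0.09], [0.56, -0.263], [0.555, -0.265], [0.469, -0.092]]
```

To row units: 0.0121 m is 0.1936, -0.0007 m is -0.0112, 0.11 rad / 3.1416 = 0.035.

{"method": "drive_effector", "body": {"moves": [{"d": [-0.0112, 0.1936, 0], "rz": 0.035, "finger_gap": 0.036}, {"d": [-0.0112, 0.1936, 0], "rz": 0.035, "finger_gap": 0.036}, {"d": [-0.0112, 0.1936, 0], "rz": 0.035, "finger_gap": 0.036}, {"d": [-0.0112, 0.1936, 0], "rz": 0.035, "finger_gap": 0.036}, {"d": [-0.0112, 0.1936, 0], "rz": 0.035, "finger_gap": 0.036}, {"d": [-0.0112, 0.1936, 0], "rz": 0.035, "finger_gap": 0.036}, {"d": [-0.0112, 0.1936, 0], "rz": 0.035, "finger_gap": 0.036}, {"d": [-0.0112, 0.1936, 0], "rz": 0.035, "finger_gap": 0.036}]}}

```text
clock: 4.92
eef_pos: [0.5674, 0.1148, 0.0476]
orientation: [-0.001, 0.801, -0.599, 0.001]
wrist_force: [2.1, 0.4, 0.1]
width: 0.0359
finger_force: 0.7
```

{"method": "drive_effector", "body": {"moves": [{"d": [-0.0064, 0.144, 0], "rz": 0.0255, "finger_gap": 0.036}, {"d": [-0.0032, 0.096, 0], "rz": 0.0175, "finger_gap": 0.036}, {"finger_gap": 0.036}]}}

```text
clock: 5.3
eef_pos: [0.552, 0.1114, 0.0473]
orientation: [-0.0, 0.76, -0.65, 0.0]
wrist_force: [-0.4, 1.0, -0.5]
width: 0.0363
finger_force: 0.0
```

```bash
python3 go.py .555 .112 .046 -1.397; cat > a.py <<'E'
from m import *
for n in('top','side'):
    im=viewer.get_image(n);cv2.imwrite(f'pics/{n}{sys.argv[1]}.png',im[:,:,::-1]);im=im.copy();c=np.array([.5362,.22])
    for s in studs(im,n,B[n][0]):
        u,v=s[1]; t=ray(n,(u,v),.046); d=t-c
        if abs(np.hypot(*d)-.11)<.015 and s[0]<70: a=np.arctan2(d[1],d[0]);print(n,'stud',s[0],np.hypot(*d).round(3),a.round(3),'err mod60',((a+.35+np.pi/6)%(np.pi/3)-np.pi/6).round(3))
    bl=rays(n,box(cv2.inRange(hsv(im),(95,90,60),(125,255,255)),*B[n][0]),.0285)-c;r=np.hypot(*bl.T);k=(r>.06)&(r<.095)
    if k.any(): print(n,'stripe',k.sum(),np.median(np.arctan2(bl[k,1],bl[k,0])))
E
python3 a.py 3
```

```text
t 5.3 pos [0.552  0.1114 0.0473] yaw -1.415 q6 -0.39 | dxyz [-0.0001 -0.0031  0.0013] turn -0.018
top stud 25 0.122 -1.667 err mod60 -0.269Traceback (most recent call last):
  File "a.py", line 7, in <module>
    bl=rays(n,box(cv2.inRange(hsv(im),(95,90,60),(125,255,255)),*B[n][0]),.0285)-c;r=np.hypot(*bl.T);k=(r>.06)&(r<.095)
       ~~~~~~~~~~~~~~~~~~~~~~~~~~~~~~~~~~~~~~~~~~~~~~~~~~~~~~~~~~~~~~~~~~~~~~~~~^~
ValueError: operands could not be broadcast together with shapes (0,) (2,)
```

```bash
sed -i "s/('top','side')/sys.argv[2:]/" a.py; python3 a.py 3 side; python3 -c "
import cv2,numpy as np
a=cv2.imread('pics/side3.png');b=cv2.imread('pics/top3.png')
cv2.imwrite('pics/v3.png',np.hstack([cv2.resize(x[150:330,220:400],None,fx=2.2,fy=2.2,interpolation=2) for x in(a,b)]))"
```

```text
File "a.py", line 2
    for n insys.argv[2:]:
          ^^^^^
SyntaxError: invalid syntax
[ WARN:0@0.011] global loadsave.cpp:275 findDecoder imread_('pics/side3.png'): can't open/read file: check file path/integrity
Traceback (most recent call last):
TypeError: 'NoneType' object is not subscriptable
```

```bash
sed -i "s/insys/in sys/" a.py; python3 a.py 3 side; python3 -c "
import cv2,numpy as np
a=cv2.imread('pics/side3.png');b=cv2.imread('pics/top3.png')
cv2.imwrite('pics/v3.png',np.hstack([cv2.resize(x[150:330,220:400],None,fx=2.2,fy=2.2,interpolation=2) for x in(a,b)]))"
```

```text
side stud 27 0.105 -0.251 err mod60 0.099
side stud 27 0.109 0.824 err mod60 0.127
side stud 26 0.109 -2.417 err mod60 0.028
side stud 29 0.114 1.852 err mod60 0.107
side stud 27 0.115 2.844 err mod60 0.052
side stripe 54 -0.3559683927075251
```

View pics/v3.png

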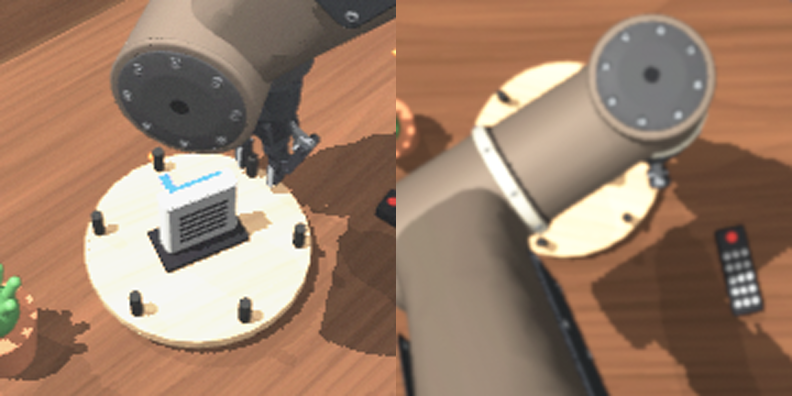

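The lit face is now nearly along the pointer. The studs show about +0.08 rad still to go, which matches the fork slack.

To row units: 0.0045 m is 0.072, -0.0001 m is -0.0016, 0.04 rad / 3.1416 = 0.0127.

{"method": "drive_effector", "body": {"moves": [{"d": [-0.0016, 0.072, 0], "rz": 0.0127, "finger_gap": 0.036}, {"d": [-0.0016, 0.072, 0], "rz": 0.0127, "finger_gap": 0.036}, {"finger_gap": 0.036}, {"finger_gap": 0.036}]}}

```text
clock: 5.9
eef_pos: [0.543, 0.11, 0.0467]
orientation: [0.0, 0.733, -0.68, -0.0]
wrist_force: [-0.4, -0.6, 0.0]
width: 0.0362
finger_force: 0.0
```

```bash
python3 a.py 4 side
```

```text
side stud 27 0.104 -0.33 err mod60 0.02
side stud 60 0.112 -1.352 err mod60 0.045
side stud 30 0.108 0.748 err mod60 0.05
side stud 28 0.109 -2.493 err mod60 -0.049
side stud 28 0.114 1.774 err mod60 0.03
side stud 30 0.115 2.766 err mod60 -0.026
side stripe 59 -0.4277324625650304
```

Average stud error is about 0.01 rad, so the router is aimed. I'll lift straight out and take a clear look.

To row units: -0.05 m is -0.8, -0.04 m is -0.64.

{"method": "drive_effector", "body": {"moves": [{"d": [0, 0, -0.32], "finger_gap": 0.036}, {"d": [0, 0, -0.64], "finger_gap": 0.036}, {"d": [0, 0, -0.8], "finger_gap": 0.036}, {"d": [0, 0, -0.8], "finger_gap": 0.036}, {"finger_gap": 0.036}]}}

```text
clock: 6.58
eef_pos: [0.5451, 0.1108, 0.2112]
orientation: [-0.004, 0.733, -0.68, 0.002]
wrist_force: [0.8, -0.1, -1.2]
width: 0.0363
finger_force: 0.0
```

```bash
python3 go.py .521 -.1805 .2 2.02
```

```text
t 6.575 pos [0.5451 0.1108 0.2112] yaw -1.496 q6 -0.48 | dxyz [0.2887 0.0457 0.0101] turn 2.767
```

To row units: 0.0577 m is 0.9232, 0.0091 m is 0.1456, 0.18 rad / 3.1416 = 0.0573.

{"method": "drive_effector", "body": {"moves": [{"d": [0.9232, 0.1456, 0], "finger_gap": 0.026}, {"d": [0.9232, 0.1456, 0], "finger_gap": 0.026}, {"d": [0.9232, 0.1456, 0], "finger_gap": 0.026}, {"d": [0.9232, 0.1456, 0], "finger_gap": 0.026}, {"d": [0.9232, 0.1456, 0], "finger_gap": 0.026}, {"rz": 0.0573, "finger_gap": 0.026}, {"rz": 0.0573, "finger_gap": 0.026}, {"rz": 0.0573, "finger_gap": 0.026}]}}

```text
clock: 7.58
eef_pos: [0.518, -0.1815, 0.2058]
orientation: [-0.001, -0.522, 0.853, 0.0]
wrist_force: [0.0, -0.0, 1.3]
width: 0.0259
finger_force: 0.0
```

{"method": "drive_effector", "body": {"moves": [{"rz": 0.0573, "finger_gap": 0.026}, {"rz": 0.0573, "finger_gap": 0.026}, {"rz": 0.0573, "finger_gap": 0.026}, {"rz": 0.0573, "finger_gap": 0.026}, {"rz": 0.0573, "finger_gap": 0.026}, {"rz": 0.0573, "finger_gap": 0.026}, {"rz": 0.0573, "finger_gap": 0.026}, {"rz": 0.0573, "finger_gap": 0.026}]}}

```text
clock: 8.57
eef_pos: [0.5181, -0.1811, 0.2059]
orientation: [-0.001, 0.17, 0.985, 0.0]
wrist_force: [-0.2, 0.0, 0.9]
width: 0.0258
finger_force: 0.0
```

{"method": "drive_effector", "body": {"moves": [{"rz": 0.0573, "finger_gap": 0.026}, {"rz": 0.0573, "finger_gap": 0.026}, {"rz": 0.0573, "finger_gap": 0.026}, {"rz": 0.0573, "finger_gap": 0.026}, {"rz": 0.0191, "finger_gap": 0.026}, {"finger_gap": 0.026}]}}

```text
clock: 9.32
eef_pos: [0.5181, -0.1812, 0.206]
orientation: [-0.001, 0.529, 0.849, -0.0]
wrist_force: [-0.0, -0.4, 0.1]
width: 0.026
finger_force: 0.0
```

```bash
python3 go.py .521 -.1805 .09 2.02; python3 a.py 5 side top
```

```text
t 9.325 pos [ 0.5181 -0.1812  0.206 ] yaw 2.026 q6 -2.71 | dxyz [-0.0007  0.003   0.116 ] turn 0.006
side stud 26 0.105 -0.351 err mod60 -0.001
side stud 27 0.106 -1.442 err mod60 -0.044
side stud 31 0.109 0.73 err mod60 0.033
side stud 31 0.11 -2.508 err mod60 -0.063
side stud 31 0.114 1.761 err mod60 0.017
side stud 29 0.115 2.753 err mod60 -0.038
side stripe 65 -0.4812694540427535
top stripe 33 -0.37862114723566054
```

The router is within about 0.03 rad. Next I'll lower part way over the sign and check the straddle.

To row units: 0.03 m is 0.48, 0.003 m is 0.048.

{"method": "drive_effector", "body": {"moves": [{"d": [-0.0112, 0.048, 0.48], "finger_gap": 0.026}, {"d": [0, 0, 0.384], "finger_gap": 0.026}, {"finger_gap": 0.026}]}}

```text
clock: 9.8
eef_pos: [0.5201, -0.1804, 0.1509]
orientation: [-0.002, 0.529, 0.848, -0.001]
wrist_force: [0.6, 0.1, 0.4]
width: 0.0259
finger_force: 0.0
```

```bash
python3 - <<'E'
from h import *
a=viewer.get_image('side');b=viewer.get_image('top');w=viewer.get_image('wrist')
f=lambda x,u,v:cv2.resize(x[v:v+100,u:u+100],(370,370),interpolation=2)
cv2.imwrite('pics/v6.png',np.hstack([f(a,380,100),f(cv2.resize(w,(320,200))[:,:],110,70) if 0 else cv2.resize(w,(430,370))])[:,:,::-1])
E
python3 go.py .521 -.1805 .09 2.02
```

```text
t 9.95 pos [ 0.5221 -0.1806  0.1537] yaw 2.026 q6 -2.71 | dxyz [ 0.0006 -0.001   0.0637] turn 0.006
```

View pics/v6.png

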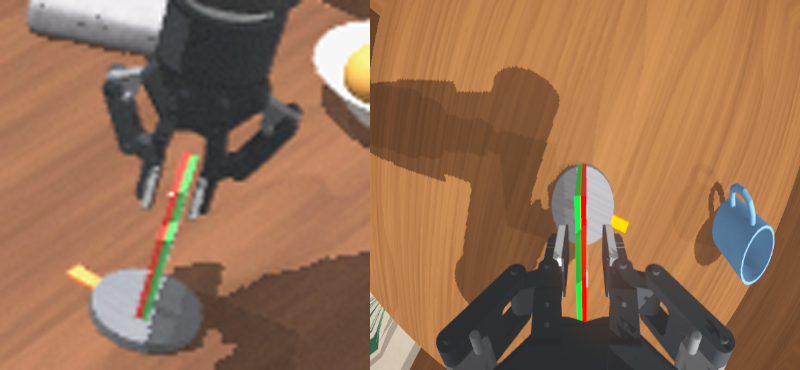

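The panel is centred between the fingers, so I'll descend, narrow the fork and turn counter-clockwise.

To row units: 0.03 m is 0.48, -0.0004 m is -0.0064, -0.15 rad / 3.1416 = -0.0477.

{"method": "drive_effector", "body": {"moves": [{"d": [0, 0, 0.48], "finger_gap": 0.026}, {"d": [0, 0, 0.48], "finger_gap": 0.02}, {"finger_gap": 0.02}, {"d": [-0.0032, -0.0416, 0], "rz": -0.0239, "finger_gap": 0.02}, {"d": [-0.0032, -0.0416, 0], "rz": -0.0239, "finger_gap": 0.02}, {"d": [-0.0064, -0.0832, 0], "rz": -0.0477, "finger_gap": 0.02}, {"d": [-0.0064, -0.0832, 0], "rz": -0.0477, "finger_gap": 0.02}, {"d": [-0.0064, -0.0832, 0], "rz": -0.0477, "finger_gap": 0.02}]}}

```text
clock: 10.95
eef_pos: [0.5079, -0.1949, 0.0951]
orientation: [0.002, 0.253, 0.968, 0.0]
wrist_force: [0.5, 1.1, 0.2]
width: 0.02
finger_force: 0.4
```

{"method": "drive_effector", "body": {"moves": [{"d": [-0.0064, -0.0832, 0], "rz": -0.0477, "finger_gap": 0.02}, {"d": [-0.0064, -0.0832, 0], "rz": -0.0477, "finger_gap": 0.02}, {"d": [-0.0064, -0.0832, 0], "rz": -0.0477, "finger_gap": 0.02}, {"d": [-0.0064, -0.0832, 0], "rz": -0.0477, "finger_gap": 0.02}, {"d": [-0.0064, -0.0832, 0], "rz": -0.0477, "finger_gap": 0.02}, {"finger_gap": 0.02}]}}

```text
clock: 11.7
eef_pos: [0.5042, -0.2204, 0.0946]
orientation: [0.001, -0.116, 0.993, -0.0]
wrist_force: [-0.2, 0.1, 0.3]
width: 0.0201
finger_force: 0.0
```

```bash
python3 go.py .536 -.212 .09 -1.55
```

```text
t 11.7 pos [ 0.5042 -0.2204  0.0946] yaw -2.909 q6 -1.28 | dxyz [-0.0329  0.0008  0.0047] turn -1.359
```

To row units: -0.0052 m is -0.0832, -0.0004 m is -0.0064, -0.15 rad / 3.1416 = -0.0477.

{"method": "drive_effector", "body": {"moves": [{"d": [-0.0064, -0.0832, 0], "rz": -0.0477, "finger_gap": 0.02}, {"d": [-0.0064, -0.0832, 0], "rz": -0.0477, "finger_gap": 0.02}, {"d": [-0.0064, -0.0832, 0], "rz": -0.0477, "finger_gap": 0.02}, {"d": [-0.0064, -0.0832, 0], "rz": -0.0477, "finger_gap": 0.02}, {"d": [-0.0064, -0.0832, 0], "rz": -0.0477, "finger_gap": 0.02}, {"d": [-0.0064, -0.0832, 0], "rz": -0.0477, "finger_gap": 0.02}, {"d": [-0.0064, -0.0832, 0], "rz": -0.0477, "finger_gap": 0.02}, {"d": [-0.0064, -0.0832, 0], "rz": -0.0477, "finger_gap": 0.02}]}}

```text
clock: 12.7
eef_pos: [0.5328, -0.2463, 0.0939]
orientation: [0.0, -0.657, 0.754, -0.0]
wrist_force: [-1.1, 0.7, 0.1]
width: 0.02
finger_force: 0.4
```

{"method": "drive_effector", "body": {"moves": [{"d": [-0.0064, -0.0832, 0], "rz": -0.0477, "finger_gap": 0.02}, {"d": [-0.0016, -0.032, 0], "rz": -0.0191, "finger_gap": 0.02}, {"finger_gap": 0.02}, {"finger_gap": 0.02}]}}

```text
clock: 13.2
eef_pos: [0.5397, -0.2465, 0.0934]
orientation: [-0.0, 0.731, -0.682, 0.0]
wrist_force: [-0.7, 0.8, 0.2]
width: 0.0197
finger_force: 0.0
```

```bash
python3 go.py .536 -.212 .09 -1.55
python3 - <<'E'
from h import *
a=viewer.get_image('side');w=viewer.get_image('wrist')
cv2.imwrite('pics/v7.png',np.hstack([cv2.resize(a[100:220,360:480],(370,370),interpolation=2),cv2.resize(w,(430,370))])[:,:,::-1])
E
```

```text
t 13.2 pos [ 0.5397 -0.2465  0.0934] yaw -1.501 q6 0.17 | dxyz [-0.0347  0.0013  0.0034] turn 0.049
```

View pics/v7.png

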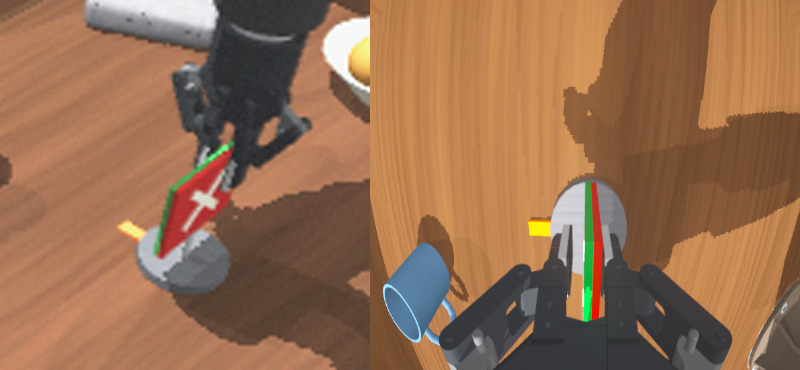

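The green face now looks along the pointer, about square to it. I'll open the fork, lift out, back off and measure.

To row units: 0.06 m is 0.96, -0.05 m is -0.8.

{"method": "drive_effector", "body": {"moves": [{"finger_gap": 0.03}, {"d": [0, 0, -0.48], "finger_gap": 0.03}, {"d": [0, 0, -0.8], "finger_gap": 0.03}, {"d": [0, 0, -0.8], "finger_gap": 0.03}, {"d": [0.48, 0.8, 0], "finger_gap": 0.03}, {"d": [0.48, 0.8, 0], "finger_gap": 0.03}, {"d": [0, 0.96, 0], "finger_gap": 0.03}, {"finger_gap": 0.03}]}}

```text
clock: 14.3
eef_pos: [0.3805, -0.3182, 0.2231]
orientation: [-0.0, 0.731, -0.682, -0.0]
wrist_force: [1.1, 0.3, 0.5]
width: 0.0301
finger_force: 0.0
```

```bash
python3 go.py .54 -.247 .1 -1.546
python3 - <<'E'
from h import *
ims={n:viewer.get_image(n) for n in('top','side')}
for n in ims: cv2.imwrite(f'pics/{n}8.png',ims[n][:,:,::-1])
cv2.imwrite('pics/v8.png',np.hstack([cv2.resize(ims['top'][150:290,410:510],(400,560),interpolation=2),cv2.resize(ims['side'][120:220,360:460],(390,560),interpolation=2)])[:,:,::-1])
E
python3 m.py 8 top side; python3 a.py 9 side top
```

```text
t 14.3 pos [ 0.3805 -0.3182  0.2231] yaw -1.501 q6 0.37 | dxyz [-0.0599 -0.164   0.1232] turn 0.045
top disc [0.53624845 0.21906891] (0.24613308906555176, 0.24668310582637787)
ptr 53 0.12700815123928794 0.1541022793925906 -0.33893159201391065
stripe 35 -0.36872755934696794 0.05714451509201955 0.09440413622810348
signdisc ((0.5150754451751709, -0.3095223605632782), 0.060659680515527725)
signptr 53 0.04055693568106326 0.13592010452498954 0.9527451296868329
red 66 [[0.53, -0.158], [0.534, -0.242], [0.528, -0.241], [0.524, -0.158]]
green 43 [[0.538, -0.161], [0.542, -0.245], [0.538, -0.245], [0.534, -0.161]]
side disc [0.53605014 0.22019601] (0.24650490283966064, 0.247325137257576)
ptr 17 0.142547826005016 0.15468128219102967 -0.3438677913393751
stripe 70 -0.5582983816164634 0.07371488310858819 0.09849574353976936
stud 28 [0.637 0.183] 0.107 -0.358
stud 27 [0.551 0.114] 0.107 -1.432
stud 31 [0.618 0.292] 0.109 0.715
stud 32 [0.449 0.154] 0.109 -2.49
stud 32 [0.515 0.331] 0.113 1.755
stud 30 [0.431 0.262] 0.113 2.76
signdisc ((0.5329271554946899, -0.20854464173316956), 0.04759656637907028)
signptr 26 0.051135120738217646 0.21833632454746435 -0.2793184035210761
red 77 [[0.511, -0.085], [0.561, -0.274], [0.534, -0.27], [0.487, -0.083]]
green 71 [[0.52, -0.087], [0.568, -0.273], [0.54, -0.268], [0.495, -0.085]]
side stud 27 0.105 -0.352 err mod60 -0.002
side stud 27 0.106 -1.442 err mod60 -0.044
side stud 31 0.109 0.73 err mod60 0.033
side stud 32 0.109 -2.505 err mod60 -0.06
side stud 32 0.114 1.763 err mod60 0.019
side stud 30 0.114 2.755 err mod60 -0.036
side stripe 65 -0.4812694540427535
top stripe 33 -0.37862114723566054
```

View pics/v8.png

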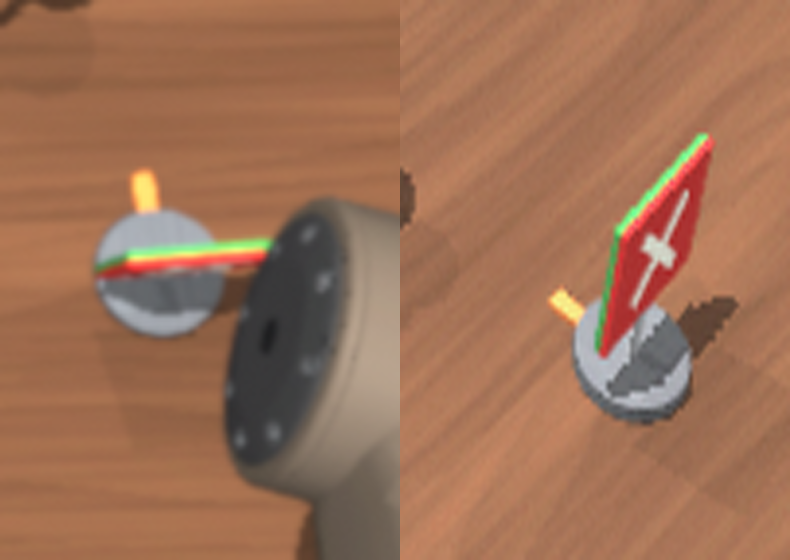

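The top view puts the panel's green normal at about 0.05 rad and its pointer at about 0.02 rad. The router is within about 0.03 rad. Both are well inside tolerance and the arm is clear.

```bash
python3 -c "
from workcell import env, viewer, monitor, ticket
print(ticket.job_done())"
```

```text
the job is handed in; nothing more can be done
None
```

I handed in the job at about 15 s on the robot clock: by camera, the router is aimed within about 0.03 rad of its pointer and the sign's green face within about 0.03 rad of its own, with the arm clear and the mug, remote and plant never approached; the judging result was not shown.

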